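# Shoe-care tower on the hallway rack

## Robot

A 6-joint arm with a two-finger parallel gripper is mounted at the origin on the work surface. World frame = base frame: x ahead of the robot, y to its left, z up, the work surface at z = 0. Lengths are in m, angles in rad, forces in N, time in s.
With the tool pointing down it reaches from about 0.35 to 0.975 m from the base axis. Payload 4.9 kg.
Tool frame: the origin (TCP) lies at the very end of the fingers, on their centre line; the grasp point (between the pads) lies 19 mm behind it; z points along the fingers, y is the line along which they close (so a half turn about z gives the same grasp; the last joint's range is limited). The gripper opens to 85 mm and grips with 20 to 120 N. Pads are 22 mm wide; open, the fingers measure 114 mm over their backs; the gripper's body (76 mm by 85 mm) begins 54 mm behind the grasp point. The pads swing forward as they close: fully open they stand 13 mm farther back than shut.
Start: joints at [-1.334, 0.053, 1.613, -0, 1.476, -0.119], TCP at [0.218, -0.586, 0.231] pointing down, gripper open.
Joint ranges: [-3.01, 3.01], [-1.01, 2.22], [0.06, 2.58], [-1.02, 4.17], [0.09, 2.62], [-3.14, 3.14]. Speed limits (rad/s): [2.57, 2.57, 3.14, 3.14, 3.14, 3.14].

## Interface

Orientations are given as a unit quaternion [w, x, y, z].
In Python, from plant import manip gives the robot as it stands.
- The arm moves only by the tool move_arm, never from a script. Its argument "plan" is a list that holds one entry, the list of rows, each a list of 7 numbers: the shift along the tool's x, y, z as a fraction of full scale, then the turn, a rotation vector about the tool's x, y, z as a fraction of full scale, then the closure, from 0 (fully open) to 1 (shut). In form: [[[dx, dy, dz, wx, wy, wz, fingers], ...]]. A call has exactly 10 rows; each row shifts and turns the commanded pose from where the row before left it, along the tool's axes as they then stand; what a row does not reach is not made up. Full scale, the value 1, is 0.12 m for a shift and 0.15 rad for a turn. A row lasts 1/8 s, in which the tool goes at most 62.5 mm and 10.7 degrees, less where a joint would pass 70% of its speed; a pose out of reach is approached as far as the arm can. A call with a number of a shift or a turn outside -1 to 1 is refused whole. A call with a gripper value outside its range is refused whole. The fingers move at their own pace and stop on an object; the grip force is fixed at half the most. Time passes only in rows, so rows that do not move let the fingers close, or fill a call up. It gives the time, the measured TCP pose, the force, the opening and the grip force at its end, in the units of the state.
- manip.state(): the state, without advancing time (a new reading comes with each control period).
- manip.grab_frame(name): name is "side" or "top"; returns a dict with "pixels" (400x640x3 uint8, blue, green, red), "depth" (400x640 float32, m along the optical axis (not along the pixel's ray), 0 where there is no reading), "vfov" (degrees; the focal length in pixels is half the picture's height over the tangent of half this angle, whatever the lens; pixels are square), "cx", "cy" (the principal point, pixels), "dist_coeffs" ([k1, k2, p1, p2, k3] as OpenCV has them; the pictures are not rectified), "view" (4x4, takes a point from world to camera coordinates). Camera axes: x right, y down, z forward; pixel columns grow to the right and rows downward; lengths in m; the calibration is good to about 2 mm. A picture is of the moment at which its call begins.
- manip.job_done(): hands the job in; it is judged then, once.
The state is a dict: "time": time; "joint_pos": joint angles; "joint_vel": joint speeds; "joint_efforts": joint torques, N m; "tool_pos": TCP position; "tool_rot": TCP orientation; "contact_force": force on the tool from outside, world axes, zero at the start; "ft_torque": the same for the moment, N m; "gripper_width": opening from 0.0 (shut) to 1.0 (fully open); "grasp_force": force on a finger pad.
Only numpy, scipy, OpenCV 4.12 (cv2) and the standard library are available. Lean on these libraries where they do the work, as an engineer would, in place of code of your own. Each camera call takes 0.05 s, during which the arm holds its last target. There are 200 camera calls.

## Task

Build the shoe-care tower on the rectangular cork mat, in this order: set the deep bin squarely on the middle of the mat, lengthwise along it (either way round); stand the small polish tin flat in it; stack the shallow bin on top, turned end for end so that its tab is over the end away from the deep bin's lip and it rests level on the lugs instead of sinking in; last, put the key fob in the shallow bin. Let go of each thing before you take the next, and leave the large tin, the clothes peg and the tumbler of pens where they are.

Things in the scene. Friction and masses are not known exactly. Their poses are not given: they have to be found in the camera images.
- mat: Rectangular cork mat, 170 (its x) x 110 (its y) x 4 mm, fixed flat on the surface; origin at the centre of its underside, so its top is at z = +4 mm.
- deep_bin: Deep grey plastic stacking bin, 130 (x) x 66 (y) x 60 mm high, 160 g, with a 60 mm wide lip sticking out 12 mm at the rim of its +x end. Origin: centre of the underside. Upright 3 mm walls from z = 14 mm to the rim; inside 124 x 60 mm, inner floor at z = 17 mm. Below the walls a set-in foot 118 x 54 x 14 mm, its long sides notched at x = +54 and -40 mm. Grip it across its 66 mm width.
- deep_mouth (a point): Centre of the deep bin's mouth, at rim height, axes as the bin's. Four lugs inside the long walls, at x = +54 and -40 mm, 8 mm long, stick 9 mm inward, tops 5 mm below the rim; from x = -36 to +50 mm is clear. A bin facing the same way sinks 14 mm in (lugs pass its foot notches); turned 180 degrees its foot stands on the lugs, 5 mm below the rim, with 3 mm play all round.
- shallow_bin: Shallow grey bin: plan, walls, floor, foot, notches and lugs as the deep bin's, but 36 mm high, 110 g, and with a round thumb tab, 24 mm wide, sticking out 12 mm, at the rim of its +x end instead of the wide lip. Origin: centre of the underside. Inner floor at z = 17 mm. Interlocked on the deep bin its origin is 55 mm above the deep bin's origin (sunk in by mistake: 46 mm).
- small_tin: The small round steel polish tin, 40 mm diameter, 28 mm high, about 80 g, standing upright; origin at the centre of its underside.
- key_fob: White plastic key fob, a rounded block 44 (its x) x 26 (its y) x 14 mm lying flat, about 30 g, with a thin flat key ring (reaching to x = +41 mm) at its +x end; origin at the centre of the block's underside.
- large_tin: Bystander: the large round steel polish tin, 62 mm diameter, 24 mm high; origin at the centre of its underside. Not wanted, leave it.
- peg: Bystander: steel clothes peg lying flat, about 75 x 14 x 11 mm, along its x; origin at the centre of its underside. Leave it.
- tumbler: Bystander: glass tumbler with pens on a round cork coaster at the left edge, 74 mm rim diameter, 95 mm high, pens to 140 mm; origin at the centre of its underside. Leave it standing.

How it is judged:
On the way, in this order (a step that is already met when the one before it is completed fails the run):
1. the deep bin stands on the cork mat, released (horizontal distance between deep_bin and mat below 0.015 m and height (world z) of deep_bin below 0.008 m and angle between deep_bin's own z axis and vertical below 0.08 rad and angle between the x axis of deep_bin and the x axis of mat, either way round below 0.21 rad and contact force between the fingers and deep_bin below 0.3 N and linear speed of deep_bin below 0.03 m/s), for 0.2 s.
2. the small tin stands in the deep bin, released (all of step 1 and x of small_tin in the frame of deep_bin between -0.045 and 0.045 m and y of small_tin in the frame of deep_bin between -0.025 and 0.025 m and z of small_tin in the frame of deep_bin between 0.012 and 0.024 m and angle between small_tin's own z axis and vertical below 0.2 rad and contact force between the fingers and small_tin below 0.3 N and linear speed of small_tin below 0.03 m/s), for 0.2 s.
3. the shallow bin stands interlocked on the deep bin over the tin, released (all of step 2 and horizontal distance between shallow_bin and deep_bin below 0.008 m and angle between shallow_bin's own z axis and vertical below 0.08 rad and angle between the x axis of shallow_bin and the x axis of deep_bin, either way round below 0.15 rad and z of shallow_bin in the frame of deep_bin between 0.051 and 0.0585 m and contact force between the fingers and shallow_bin below 0.3 N and linear speed of shallow_bin below 0.03 m/s), for 0.2 s.
4. the key fob lies in the shallow bin, released (all of step 3 and x of key_fob in the frame of shallow_bin between -0.06 and 0.06 m and y of key_fob in the frame of shallow_bin between -0.03 and 0.03 m and z of key_fob in the frame of shallow_bin between 0.01 and 0.034 m and contact force between the fingers and key_fob below 0.3 N and linear speed of key_fob below 0.03 m/s), for 0.2 s.
At the end, for the whole second after the job is handed in: Deep bin level on the mat within 15 mm of its centre, lengthwise within 12 deg; small tin upright on its floor; shallow bin level on the deep bin's lugs, turned end for end, within 8 mm and 8 deg, origin 51 to 58.5 mm above the deep bin's; fob inside the shallow bin; all released, at rest (all of step 4); the robot touches nothing.
It fails at once if the large tin was moved more than 30 mm (distance of large_tin from where it was at the start of the episode above 0.03 m).
It fails at once if the clothes peg was moved more than 30 mm (distance of peg from where it was at the start of the episode above 0.03 m).
It fails at once if the tumbler was moved more than 30 mm or tipped (distance of tumbler from where it was at the start of the episode above 0.03 m or angle between tumbler's own z axis and vertical above 0.35 rad).
It also fails if it takes over 115 s, if anything falls off the work surface, if the arm or the gripper's body presses on something with over 40 N, if the wrist force passes 120 N, or if a joint passes its speed limit or range.

## Working session

There is one attempt and no reset: what is moved stays moved. The work goes in short steps, Python scripts to look and compute and a tool call to move; the robot and the scene stay as the last step left them, time stands still between calls to the robot, and variables do not carry over. Pictures are saved under pics/ and viewed, at most 14 in all, crops included, and the job is handed in when it is done.

Besides the shell and the picture viewer there is one more tool, called in YAML: its name, and indented under it one key for each argument. move_arm: Moves the arm, as the interface text tells. Its arguments: {"type":"object","properties":{"plan":{"type":"array"}},"required":["plan"]}

```bash
mkdir -p pics; ls; cat > h.py <<'E'
import numpy as np, cv2
from plant import manip
def grab(n):
    f=manip.grab_frame(n); h=f["pixels"].shape[0]
    fl=h/2/np.tan(np.radians(f["vfov"])/2)
    f["K"]=np.array([[fl,0,f["cx"]],[0,fl,f["cy"]],[0,0,1]]); f["D"]=np.array(f["dist_coeffs"]); return f
def cloud(f):
    h,w=f["depth"].shape
    u,v=np.meshgrid(np.arange(w),np.arange(h))
    p=cv2.undistortPoints(np.stack([u,v],-1).reshape(-1,1,2).astype(np.float64),f["K"],f["D"]).reshape(h,w,2)
    d=f["depth"][...,None]; c=np.concatenate([p*d,d],-1)
    V=np.array(f["view"]); return (c-V[:3,3])@V[:3,:3]   # R^T (c-t)
def proj(f,P):
    V=np.array(f["view"]); return cv2.projectPoints(np.atleast_2d(P).astype(float),cv2.Rodrigues(V[:3,:3])[0],V[:3,3],f["K"],f["D"])[0].reshape(-1,2)
E
python3 - <<'E'
from h import *
for n in("side","top"):
    f=grab(n); cv2.imwrite(f"pics/{n}0.png",f["pixels"]); c=cloud(f)
    print(n,f["K"][0,0],np.linalg.inv(f["view"])[:3,3].round(3),f["D"], (f["depth"]==0).mean())
    np.save(n+"0.npy",c*(f["depth"]>0)[...,None])
print(manip.state())
E
```

```text
pics
side 405.7745244265859 [-0.04   0.72   0.689] [0.02592928 0.         0.         0.         0.        ] 0.00414453125
top 409.0155934196239 [0.414 0.116 1.073] [-0.02199046  0.          0.          0.          0.        ] 0.00405859375
{'time': 0.1, 'joint_pos': array([-1.33400028e+00,  5.33181862e-02,  1.61415377e+00, -2.60619630e-05,
        1.47601112e+00, -1.18997606e-01]), 'joint_vel': array([ 0.00031527,  0.00052244, -0.00279354,  0.00194331, -0.00062457,
       -0.00096645]), 'joint_efforts': array([-2.37519453e-04, -3.94906676e+01, -3.71362031e+01, -1.14212141e-04,
        3.93681752e-03, -7.24481339e-06]), 'tool_pos': array([ 0.21757016, -0.58530391,  0.23017076]), 'tool_rot': array([-9.42805814e-04,  9.84217387e-01,  1.76961130e-01, -6.85886784e-05]), 'contact_force': array([-0.36020202, -0.44315636, -0.4161302 ]), 'ft_torque': array([-0.01559612,  0.01250857,  0.02496757]), 'grasp_force': 0.0, 'gripper_width': 0.999925621647394}
```

View pics/top0.png

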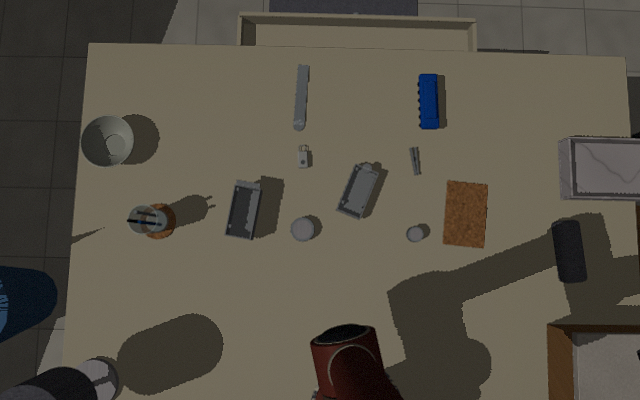

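View pics/side0.png

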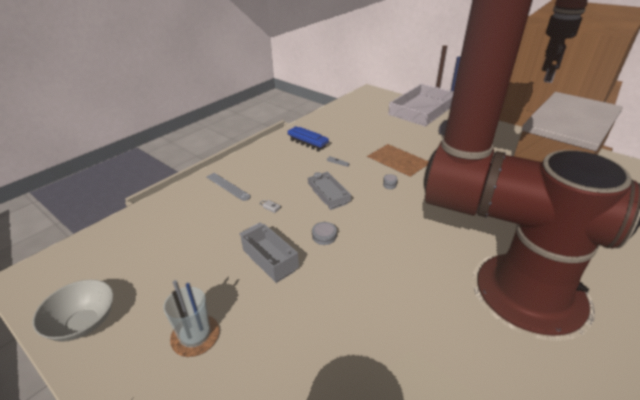

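The top view (up = +x, left = +y) shows:
- deep bin at (243,210), lip up
- shallow bin at (359,190), tab up
- small tin at (416,234) and large tin at (302,229)
- fob at (303,157), ring up
- mat at (466,214) and peg at (415,160)

The side view agrees with all of these.

```bash
cat > meas.py <<'E'
from h import *
def rect(P):
    (c,s,a)=cv2.minAreaRect((P[:,:2]*1000).astype(np.float32)); 
    if s[0]<s[1]: s=s[::-1]; a+=90
    return np.round(c,1),np.round(s,1),round((a+90)%180-90,1),len(P)
def sel(c,box,zl,zh):
    x0,x1,y0,y1=box; q=c[y0:y1,x0:x1].reshape(-1,3); return q[(q[:,2]>zl)&(q[:,2]<zh)]
E
python3 - <<'E'
from meas import *
c=np.load("top0.npy")
def r(n,box,a,b):
    P=sel(c,box,a,b); print(n,rect(P),"zmed",np.median(P[:,2]).round(4),"mean",P.mean(0).round(4))
r("deep",(215,275,170,250),.050,.075)
r("shal",(325,390,155,225),.026,.05)
r("small",(400,432,220,248),.02,.05)
r("large",(285,320,210,245),.015,.05)
r("fob",(292,314,140,172),.006,.03)
r("peg",(405,425,143,178),.005,.03)
r("tumb",(120,180,200,240),.03,.2)
t=cv2.imread("pics/top0.png"); h=cv2.cvtColor(t,cv2.COLOR_BGR2HSV)
m=np.zeros(h.shape[:2],bool); m[170:255,435:497]=(h[170:255,435:497,1]>120)
print("mat",rect(c[m]),np.median(c[m][:,2]))
print("table z",np.median(c[260:300,230:300,2]),np.median(c[100:120,350:400,2]))
cv2.imwrite("pics/crop0.png",cv2.resize(t[130:260,215:445],None,fx=3.4,fy=3.4,interpolation=cv2.INTER_CUBIC))
E
```

```text
deep (array([490.6, 291.8]), array([139.9,  67.8]), -9.6, 439) zmed 0.0602 mean [0.504  0.2913 0.0594]
shal (array([550.1,   3.6]), array([141.8,  66. ]), -21.6, 322) zmed 0.0362 mean [ 5.57e-01 -4.00e-04  3.58e-02]
small (array([ 440.8, -145.6]), array([39.1, 38.5]), 38.1, 201) zmed 0.0301 mean [ 0.4411 -0.1446  0.0297]
large (array([444.7, 143.7]), array([59.2, 58.8]), -88.8, 458) zmed 0.0254 mean [0.4447 0.144  0.0254]
fob (array([637.1, 149.9]), array([63.3, 28. ]), 6.9, 183) zmed 0.0149 mean [0.6308 0.1487 0.0144]
peg (array([ 636.3, -149. ]), array([91.2, 51.2]), -0.6, 145) zmed 0.0105 mean [ 0.632  -0.1486  0.0102]
tumb (array([460.5, 522.2]), array([72.1, 71.1]), 11.4, 789) zmed 0.0831 mean [0.4601 0.523  0.0816]
mat (array([ 278.3, -194.9]), array([663.1, 148.8]), -22.4, 2595) 0.005531503936180813
table z 0.001512372650357589 0.0011502298034571077
```

View pics/crop0.png

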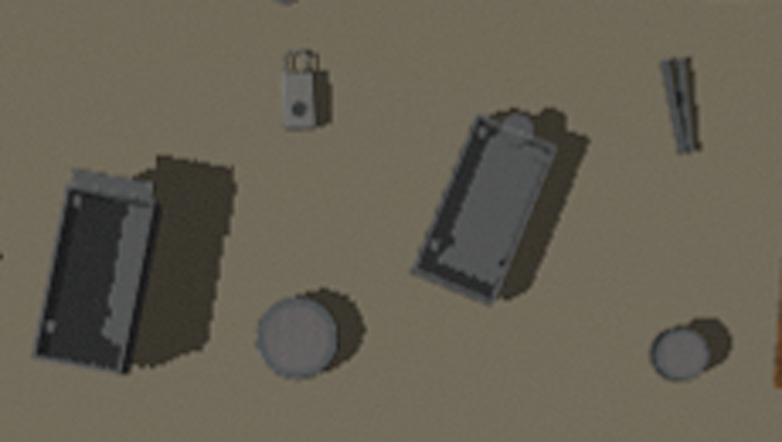

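The crop confirms the lip, tab and ring all point up (+x). The measured sizes match the given ones. Next I measure the mat robustly and write a move helper.

```bash
cat > go.py <<'E'
from h import *
import sys
from scipy.spatial.transform import Rotation as R
def go(x,y,z,yaw):
    "fractions: first turn about tool axes, then shift in the new tool axes (tool down, tool x at yaw deg)"
    s=manip.state(); q=s["tool_rot"]; A=R.from_quat([q[1],q[2],q[3],q[0]])
    B=R.from_euler("z",yaw,degrees=True)*R.from_euler("x",180,degrees=True)
    w=(A.inv()*B).as_rotvec(); d=B.inv().apply(np.array([x,y,z])-s["tool_pos"])
    t=A.as_matrix()[:,0]
    print("t",round(s["time"],2),"pos",s["tool_pos"].round(4),"yaw",np.degrees(np.arctan2(t[1],t[0])).round(1),"tilt",np.degrees(np.arccos(-A.as_matrix()[2,2])).round(2),"wid",round(s["gripper_width"],3),"gf",round(s["grasp_force"],1),"F",s["contact_force"].round(1),"j6",s["joint_pos"][5].round(2))
    print("turn",(w/.15).round(2),"shift",(d/.12).round(3))
if __name__=="__main__": go(*map(float,sys.argv[1:5]))
E
python3 - <<'E'
from meas import *
c=np.load("top0.npy")
h=cv2.cvtColor(cv2.imread("pics/top0.png"),cv2.COLOR_BGR2HSV)
m=np.zeros(h.shape[:2],np.uint8); b=h[170:255,435:497]; m[170:255,435:497]=((b[...,1]>110)&(b[...,0]<20)).astype(np.uint8)
m=cv2.morphologyEx(m,cv2.MORPH_OPEN,np.ones((5,5)))
P=c[m>0]; P=P[(P[:,2]<.03)&(P[:,2]>-.01)]
print("mat",rect(P),np.median(P,0),[np.percentile(P[:,i],[1,99]).round(3) for i in (0,1)])
E
python3 go.py .485 .293 .2 -9.6
```

```text
mat (array([ 277.7, -194.2]), array([660.6, 151.6]), -22.0, 2605) [ 0.49461556 -0.28293654  0.00553199] [array([0.412, 0.579]), array([-0.339, -0.226])]
t 0.1 pos [ 0.2176 -0.5853  0.2302] yaw 20.4 tilt 0.11 wid 1.0 gf 0.0 F [-0.4 -0.4 -0.4] j6 -0.12
turn [-0.01  0.    3.49] shift [ 0.977 -7.588  0.251]
```

move_arm:
  plan:
    - [[0,0,0,0,0,0.87,0],[0,0,0,0,0,0.87,0],[0,0,0,0,0,0.87,0],[0,0,0,0,0,0.88,0],[0.3,-0.2,0,0,0,0,0],[0.3,-0.3,0,0,0,0,0],[0.3,-0.35,0,0,0,0,0],[0.08,-0.4,0,0,0,0,0],[0,-0.4,0,0,0,0,0],[0,-0.4,0,0,0,0,0]]

```text
time: 1.35
tool_pos: [0.3748, -0.3611, 0.2307]
tool_rot: [-0.0, 0.996, -0.084, -0.0]
contact_force: [-0.2, 0.4, 0.4]
gripper_width: 1.002
grasp_force: 0.0
```

```bash
python3 go.py .485 .293 .2 -9.6; python3 - <<'E'
from meas import *
c=np.load("top0.npy")
h=cv2.cvtColor(cv2.imread("pics/top0.png"),cv2.COLOR_BGR2HSV)
m=np.zeros(h.shape[:2],np.uint8); b=h[170:255,435:497]; m[170:255,435:497]=((b[...,1]>110)&(b[...,0]<20)).astype(np.uint8)
m=cv2.morphologyEx(m,cv2.MORPH_OPEN,np.ones((5,5)))
P=c[m>0]; P=P[(P[:,2]<.03)&(P[:,0]>.3)]
print("mat",rect(P))
E
```

```text
t 1.35 pos [ 0.3748 -0.3611  0.2307] yaw -9.6 tilt 0.06 wid 1.002 gf 0.0 F [-0.2  0.4  0.4] j6 0.83
turn [-0.01  0.    0.  ] shift [-4.000e-03 -5.528e+00  2.550e-01]
mat (array([ 496.3, -284.3]), array([169.3, 112.5]), -4.4, 2599)
```

move_arm:
  plan:
    - [[0,-0.4,0,0,0,0,0],[0,-0.42,0,0,0,0,0],[0,-0.42,0,0,0,0,0],[0,-0.42,0,0,0,0,0],[0,-0.42,0,0,0,0,0],[0,-0.42,0,0,0,0,0],[0,-0.42,0,0,0,0,0],[0,-0.42,0,0,0,0,0],[0,-0.42,0,0,0,0,0],[0,-0.42,0,0,0,0,0]]

```text
time: 2.6
tool_pos: [0.4582, 0.1333, 0.2309]
tool_rot: [0.0, 0.996, -0.084, -0.0]
contact_force: [1.0, -0.2, 0.0]
gripper_width: 0.999
grasp_force: 0.0
```

move_arm:
  plan:
    - [[0,-0.42,0,0,0,0,0],[0,-0.4,0,0,0,0,0],[0,-0.3,0,0,0,0,0],[0,-0.22,0.25,0,0,0,0],[0,0,0.2,0,0,0,0],[0,0,0.2,0,0,0,0],[0,0,0.2,0,0,0,0],[0,0,0,0,0,0,0],[0,0,0,0,0,0,0],[0,0,0,0,0,0,0]]

```text
time: 3.85
tool_pos: [0.4861, 0.2905, 0.1309]
tool_rot: [-0.001, 0.996, -0.084, 0.001]
contact_force: [0.7, 0.6, -0.4]
gripper_width: 1.004
grasp_force: 0.0
```

```bash
python3 go.py .485 .293 .034 -9.6; python3 - <<'E'
from h import *
f=grab("side"); cv2.imwrite("pics/s1.png",f["pixels"]); 
cv2.imwrite("pics/s1c.png",cv2.resize(f["pixels"][120:320,170:390],None,fx=2.7,fy=2.7))
E
```

```text
t 3.85 pos [0.4861 0.2905 0.1309] yaw -9.6 tilt 0.14 wid 1.004 gf 0.0 F [ 0.7  0.6 -0.4] j6 2.15
turn [-0.01 -0.01 -0.  ] shift [-0.013 -0.019  0.807]
```

View pics/s1c.png

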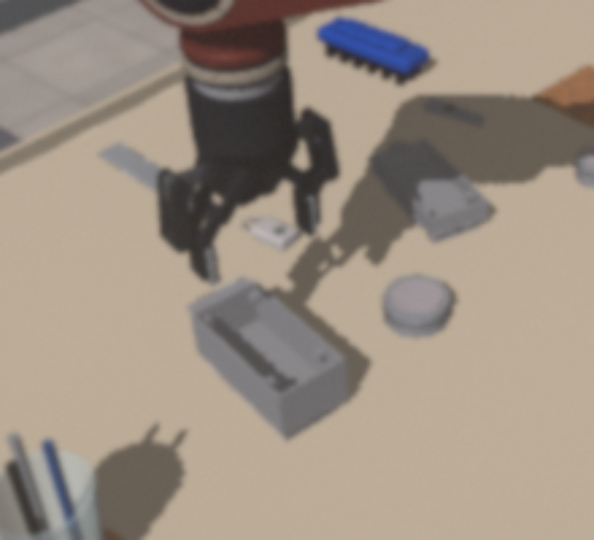

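The open fingers straddle the deep bin (crop about (270,360)), so I descend and grip.

move_arm:
  plan:
    - [[-0.013,-0.02,0.2,0,0,0,0],[0,0,0.2,0,0,0,0],[0,0,0.2,0,0,0,0],[0,0,0.2,0,0,0,0],[0,0,0,0,0,0,0],[0,0,0,0,0,0,1],[0,0,0,0,0,0,1],[0,0,0,0,0,0,1],[0,0,0,0,0,0,1],[0,0,0,0,0,0,1]]

```text
time: 5.15
tool_pos: [0.4858, 0.2935, 0.0356]
tool_rot: [-0.001, 0.996, -0.084, 0.002]
contact_force: [-0.1, 0.0, 7.0]
gripper_width: 0.759
grasp_force: 70.1
```

move_arm:
  plan:
    - [[0,0,0,0,0,0,1],[0,0,-0.1,0,0,0,1],[0,0,-0.2,0,0,0,1],[0,0,-0.3,0,0,0,1],[0,0,-0.3,0,0,0,1],[0,0,-0.2,0,0,0,1],[0,0,-0.1,0,0,0,1],[0,0,0,0,0,0,1],[0,0,0,0,0,0,1],[0,0,0,0,0,0,1]]

```text
time: 6.4
tool_pos: [0.4834, 0.2925, 0.1756]
tool_rot: [0.001, 0.996, -0.084, -0.001]
contact_force: [1.4, 0.3, -1.7]
gripper_width: 0.753
grasp_force: 69.2
```

```bash
python3 go.py .4963 -.2843 .18 -4.4; python3 - <<'E'
from meas import *
f=grab("side"); cv2.imwrite("pics/s2.png",f["pixels"][60:340,100:460])
E
```

```text
t 6.4 pos [0.4834 0.2925 0.1756] yaw -9.6 tilt 0.16 wid 0.753 gf 69.2 F [ 1.4  0.3 -1.7] j6 2.15
turn [ 0.01  0.02 -0.61] shift [ 0.476  4.784 -0.036]
```

View pics/s2.png

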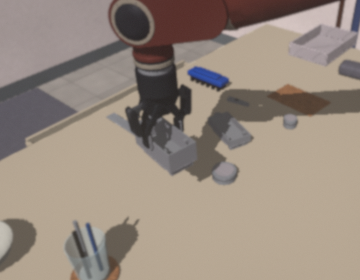

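Bin is held level (crop (165,145)). Carry it to the mat.

move_arm:
  plan:
    - [[0,0.1,0,0,0,-0.61,1],[0,0.25,0,0,0,0,1],[0.05,0.35,0,0,0,0,1],[0.05,0.4,0,0,0,0,1],[0.05,0.4,0,0,0,0,1],[0.05,0.4,0,0,0,0,1],[0.05,0.4,0,0,0,0,1],[0.05,0.4,0,0,0,0,1],[0.05,0.4,0,0,0,0,1],[0.05,0.4,0,0,0,0,1]]

```text
time: 7.7
tool_pos: [0.4986, -0.131, 0.1768]
tool_rot: [-0.0, 0.999, -0.038, -0.0]
contact_force: [0.9, 0.2, -2.1]
gripper_width: 0.757
grasp_force: 69.2
```

move_arm:
  plan:
    - [[0.05,0.4,0,0,0,0,1],[0,0.4,0,0,0,0,1],[0,0.3,0,0,0,0,1],[0,0.15,0,0,0,0,1],[0,0,0.2,0,0,0,1],[0,0,0.2,0,0,0,1],[0,0,0.2,0,0,0,1],[0,0,0,0,0,0,1],[0,0,0,0,0,0,1],[0,0,0,0,0,0,1]]

```text
time: 8.95
tool_pos: [0.4944, -0.2799, 0.1069]
tool_rot: [0.001, 0.999, -0.038, 0.001]
contact_force: [-1.0, -0.0, -1.1]
gripper_width: 0.755
grasp_force: 69.2
```

```bash
python3 go.py .4963 -.2843 .04 -4.4; python3 - <<'E'
from meas import *
f=grab("top"); cv2.imwrite("pics/t3.png",cv2.resize(f["pixels"][150:290,400:540],None,fx=4,fy=4))
c=cloud(f); P=c[170:270,420:520].reshape(-1,3)
for a,b in((.1,.118),(.118,.13)):
    print(rect(P[(P[:,2]>a)&(P[:,2]<b)]))
E
```

```text
t 8.95 pos [ 0.4944 -0.2799  0.1069] yaw -4.3 tilt 0.15 wid 0.755 gf 69.2 F [-1.  -0.  -1.1] j6 1.0
turn [ 0.01 -0.01  0.01] shift [0.019 0.035 0.558]
(array([ 493.8, -275.5]), array([129. ,  66.9]), -7.8, 152)
(array([ 507.8, -257.1]), array([141.4,  62.8]), -30.5, 149)
```

View pics/t3.png

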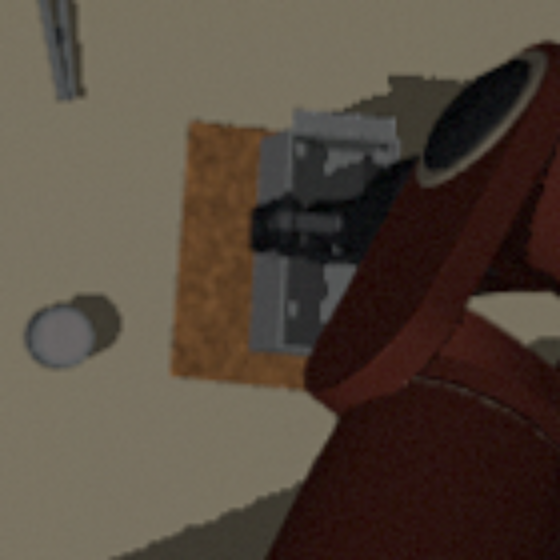

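The bin hangs over the mat (lip at crop (345,125)). A quick check of the lip's position in the hand before lowering.

```bash
python3 - <<'E'
from meas import *
f=grab("top"); c=cloud(f)
P=c[170:190,465:505].reshape(-1,3); P=P[(P[:,2]>.12)&(P[:,2]<.145)]
print(rect(P),np.median(P[:,2]))
a=np.radians(-4.4); u=np.array([np.cos(a),np.sin(a)])
print("max along x from mat centre",np.percentile((P[:,:2]-[.4963,-.2843])@u,[95,99]), "lat",np.percentile((P[:,:2]-[.4963,-.2843])@[-u[1],u[0]],[2,98]))
E
```

```text
(array([ 558.1, -283.8]), array([67.3, 26.4]), -88.7, 239) 0.13171650233267912
max along x from mat centre [0.07227021 0.07357308] lat [-0.02762683  0.03753316]
```

move_arm:
  plan:
    - [[0.025,0.037,0.1,0,0,0,1],[0,0,0.15,0,0,0,1],[0,0,0.15,0,0,0,1],[0,0,0.1,0,0,0,1],[0,0,0.04,0,0,0,1],[0,0,0.02,0,0,0,1],[0,0,0.01,0,0,0,1],[0,0,0.005,0,0,0,1],[0,0,0,0,0,0,1],[0,0,0,0,0,0,1]]

```text
time: 10.3
tool_pos: [0.4964, -0.2844, 0.0396]
tool_rot: [-0.0, 0.999, -0.038, -0.001]
contact_force: [-9.3, 4.6, 15.9]
gripper_width: 0.762
grasp_force: 71.4
```

```bash
python3 go.py .4963 -.2843 .038 -4.4
```

```text
t 10.3 pos [ 0.4964 -0.2844  0.0396] yaw -4.3 tilt 0.07 wid 0.762 gf 71.4 F [-9.3  4.6 15.9] j6 1.0
turn [-0.    0.01  0.01] shift [-0.001 -0.001  0.013]
```

Contact made; release and rise.

move_arm:
  plan:
    - [[0,0,0,0,0,0,0],[0,0,0,0,0,0,0],[0,0,0,0,0,0,0],[0,0,0,0,0,0,0],[0,0,0,0,0,0,0],[0,0,-0.1,0,0,0,0],[0,0,-0.2,0,0,0,0],[0,0,-0.3,0,0,0,0],[0,0,-0.3,0,0,0,0],[0,0,-0.2,0,0,0,0]]

```text
time: 11.55
tool_pos: [0.4969, -0.2847, 0.1717]
tool_rot: [0.001, 0.999, -0.038, 0.002]
contact_force: [-0.2, 0.0, 0.1]
gripper_width: 1.0
grasp_force: 0.0
```

move_arm:
  plan:
    - [[0,-0.2,0,0,0,-0.95,0],[0,0,0,0,0,-0.95,0],[0,0,0,0,0,-0.95,0],[0,0,0,0,0,-0.95,0],[0,0,0,0,0,-0.95,0],[0,0,0,0,0,-0.95,0],[0,0,0,0,0,-0.95,0],[0,0,0,0,0,-0.95,0],[0,0,0,0,0,-0.95,0],[0,0,0,0,0,-0.95,0]]

```text
time: 12.8
tool_pos: [0.4982, -0.2603, 0.1694]
tool_rot: [0.001, 0.78, 0.626, 0.0]
contact_force: [-0.5, 0.5, 0.4]
gripper_width: 1.0
grasp_force: 0.0
```

```bash
python3 go.py .4408 -.1456 .08 85.6
```

```text
t 12.8 pos [ 0.4982 -0.2603  0.1694] yaw 77.5 tilt 0.07 wid 1.0 gf 0.0 F [-0.5  0.5  0.4] j6 -0.4
turn [ 0.01  0.   -0.94] shift [ 0.917 -0.55   0.745]
```

move_arm:
  plan:
    - [[0,0,0,0,0,-0.94,0],[0.2,-0.1,0,0,0,0,0],[0.3,-0.2,0,0,0,0,0],[0.3,-0.2,0,0,0,0,0],[0.117,-0.05,0.1,0,0,0,0],[0,0,0.25,0,0,0,0],[0,0,0.25,0,0,0,0],[0,0,0.145,0,0,0,0],[0,0,0,0,0,0,0],[0,0,0,0,0,0,0]]

```text
time: 14.05
tool_pos: [0.442, -0.1458, 0.08]
tool_rot: [0.001, 0.735, 0.678, 0.0]
contact_force: [-0.3, -0.5, -0.3]
gripper_width: 1.001
grasp_force: 0.0
```

```bash
python3 go.py .4408 -.1456 .010 85.6;  python3 - <<'E'
from meas import *
f=grab("top"); cv2.imwrite("pics/t4.png",cv2.resize(f["pixels"][160:280,380:520],None,fx=4,fy=4))
c=cloud(f); P=sel(c,(435,510,160,255),.056,.075); print("deep",rect(P),np.median(P[:,2]))
E
```

```text
t 14.05 pos [ 0.442  -0.1458  0.08  ] yaw 85.3 tilt 0.1 wid 1.001 gf 0.0 F [-0.3 -0.5 -0.3] j6 -0.4
turn [ 0.01  0.   -0.03] shift [ 0.001 -0.01   0.583]
deep (array([ 531.8, -287.4]), array([81.7, 68.9]), -4.1, 301) 0.06481689868731622
```

View pics/t4.png

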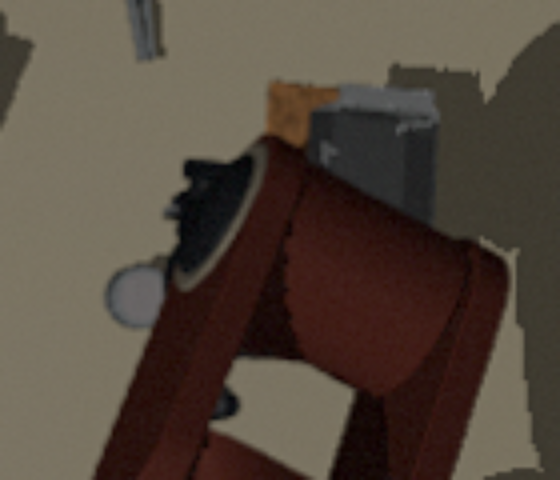

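The bin sits on the mat at about (0.496, -0.285), yaw -4.2° (crop (375,160)), well within tolerance. The fingers are over the small tin, so I grip it.

move_arm:
  plan:
    - [[0,-0.01,0.2,0,0,0,0],[0,0,0.2,0,0,0,0],[0,0,0.15,0,0,0,0],[0,0,0.05,0,0,0,0],[0,0,0,0,0,0,1],[0,0,0,0,0,0,1],[0,0,0,0,0,0,1],[0,0,0,0,0,0,1],[0,0,0,0,0,0,1],[0,0,0,0,0,0,1]]

```text
time: 15.35
tool_pos: [0.4412, -0.1458, 0.0084]
tool_rot: [0.001, 0.735, 0.678, 0.0]
contact_force: [-0.6, 0.1, 6.6]
gripper_width: 0.443
grasp_force: 60.8
```

move_arm:
  plan:
    - [[0,0,0,0,0,0,1],[0,0,-0.1,0,0,0,1],[0,0,-0.2,0,0,0,1],[0,0,-0.3,0,0,0,1],[0,0,-0.3,0,0,0,1],[0,0,-0.2,0,0,0,1],[0,0,-0.1,0,0,0,1],[0,0,0,0,0,0,1],[0,0,0,0,0,0,1],[0,0,0,0,0,0,1]]

```text
time: 16.6
tool_pos: [0.4392, -0.1447, 0.1494]
tool_rot: [-0.001, 0.735, 0.678, -0.0]
contact_force: [-0.1, -0.4, -0.0]
gripper_width: 0.442
grasp_force: 60.4
```

```bash
python3 go.py .503 -.2855 .12 85.6
```

```text
t 16.6 pos [ 0.4392 -0.1447  0.1494] yaw 85.4 tilt 0.15 wid 0.442 gf 60.4 F [-0.1 -0.4 -0. ] j6 -0.4
turn [-0.02 -0.01 -0.03] shift [-1.129  0.62   0.245]
```

move_arm:
  plan:
    - [[-0.1,0.05,0,0,0,0,1],[-0.25,0.15,0,0,0,0,1],[-0.3,0.15,0,0,0,0,1],[-0.3,0.15,0,0,0,0,1],[-0.18,0.085,0,0,0,0,1],[0,0,0.1,0,0,0,1],[0,0,0.14,0,0,0,1],[0,0,0,0,0,0,1],[0,0,0,0,0,0,1],[0,0,0,0,0,0,1]]

```text
time: 17.85
tool_pos: [0.4993, -0.2858, 0.1228]
tool_rot: [0.001, 0.735, 0.678, 0.0]
contact_force: [-0.3, 0.5, -0.4]
gripper_width: 0.445
grasp_force: 60.4
```

```bash
python3 go.py .499 -.2855 .03 85.6; python3 - <<'E'
from meas import *
f=grab("side"); cv2.imwrite("pics/s5.png",cv2.resize(f["pixels"][60:220,320:480],None,fx=3.5,fy=3.5))
E
```

```text
t 17.85 pos [ 0.4993 -0.2858  0.1228] yaw 85.4 tilt 0.07 wid 0.445 gf 60.4 F [-0.3  0.5 -0.4] j6 -0.57
turn [ 0.01  0.   -0.02] shift [ 0.002 -0.002  0.774]
```

View pics/s5.png

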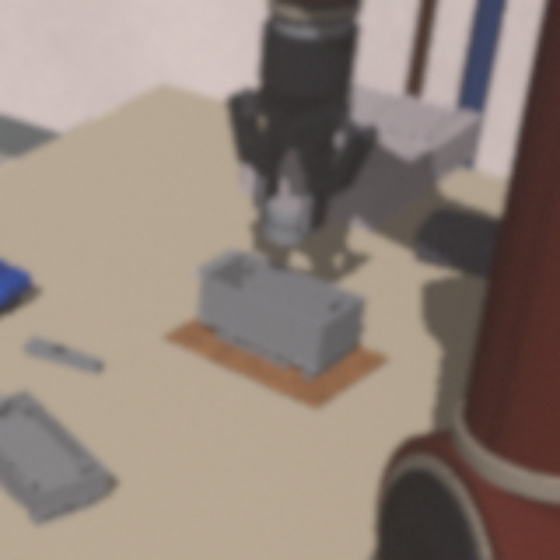

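The tin is in hand above the bin (crop (288,215)). Lower it and open partway.

move_arm:
  plan:
    - [[0,0,0.15,0,0,0,1],[0,0,0.2,0,0,0,1],[0,0,0.2,0,0,0,1],[0,0,0.13,0,0,0,1],[0,0,0.06,0,0,0,1],[0,0,0.025,0,0,0,1],[0,0,0.01,0,0,0,1],[0,0,0,0,0,0,1],[0,0,0,0,0,0,0.35],[0,0,0,0,0,0,0.35]]

```text
time: 19.15
tool_pos: [0.4992, -0.2862, 0.0296]
tool_rot: [0.0, 0.735, 0.678, 0.0]
contact_force: [0.3, 0.4, 0.3]
gripper_width: 0.65
grasp_force: 0.0
```

move_arm:
  plan:
    - [[0,0,0,0,0,0,0.35],[0,0,0,0,0,0,0.35],[0,0,-0.05,0,0,0,0.35],[0,0,-0.15,0,0,0,0.35],[0,0,-0.3,0,0,0,0.35],[0,0,-0.35,0,0,0,0.35],[0,0,-0.35,0,0,0,0],[0,0,-0.15,0,0,0,0],[0,0,0,0,0,-0.9,0],[0,0,0,0,0,-0.9,0]]

```text
time: 20.4
tool_pos: [0.4987, -0.2858, 0.1911]
tool_rot: [-0.0, 0.636, 0.772, -0.0]
contact_force: [0.3, 0.4, 0.2]
gripper_width: 0.999
grasp_force: 0.0
```

```bash
python3 go.py .5445 .0055 .16 158.4
```

```text
t 20.4 pos [ 0.4987 -0.2858  0.1911] yaw 101.1 tilt 0.02 wid 0.999 gf 0.0 F [0.3 0.4 0.2] j6 -0.84
turn [-0.   -0.   -6.67] shift [0.539 2.398 0.259]
```

move_arm:
  plan:
    - [[0,0,0,0,0,-0.96,0],[0,0,0,0,0,-0.95,0],[0,0,0,0,0,-0.95,0],[0,0,0,0,0,-0.95,0],[0,0,0,0,0,-0.95,0],[0,0,0,0,0,-0.95,0],[0,0,0,0,0,-0.96,0],[0.1,0.2,0,0,0,0,0],[0.1,0.35,0,0,0,0,0],[0.1,0.4,0,0,0,0,0]]

```text
time: 21.65
tool_pos: [0.5072, -0.1645, 0.1907]
tool_rot: [-0.0, 0.191, 0.982, 0.0]
contact_force: [0.7, -0.1, -0.6]
gripper_width: 0.997
grasp_force: 0.0
```

move_arm:
  plan:
    - [[0.1,0.4,0,0,0,0,0],[0.1,0.4,0,0,0,0,0],[0.04,0.35,0,0,0,0,0],[0,0.2,0,0,0,0,0],[0,0.1,0.2,0,0,0,0],[0,0,0.3,0,0,0,0],[0,0,0.25,0,0,0,0],[0,0,0,0,0,0,0],[0,0,0,0,0,0,0],[0,0,0,0,0,0,0]]

```text
time: 22.9
tool_pos: [0.5471, 0.0055, 0.1032]
tool_rot: [0.002, 0.19, 0.982, 0.0]
contact_force: [1.0, 0.3, 0.5]
gripper_width: 1.0
grasp_force: 0.0
```

```bash
python3 go.py .5445 .0055 .018 158.4; python3 - <<'E'
from meas import *
f=grab("top"); c=cloud(f)
P=sel(c,(435,510,160,255),.055,.08); print("deep",rect(P)); 
P=sel(c,(435,510,160,255),.042,.054); print("tin",rect(P),P.mean(0))
f2=grab("side")
a=cv2.resize(f["pixels"][140:260,330:520],None,fx=3,fy=3); b=cv2.resize(f2["pixels"][80:240,290:460],None,fx=2.25,fy=2.25)
cv2.imwrite("pics/t6.png",cv2.copyMakeBorder(a,0,0,0,0,0)); cv2.imwrite("pics/s6.png",b)
E
```

```text
t 22.9 pos [0.5471 0.0055 0.1032] yaw 158.1 tilt 0.19 wid 1.0 gf 0.0 F [1.  0.3 0.5] j6 -1.32
turn [ 0.01  0.02 -0.03] shift [ 0.02  -0.008  0.71 ]
deep (array([ 502.4, -285.3]), array([140.1,  70.6]), -3.3, 526)
tin (array([ 496.5, -283.3]), array([127.9,  66.3]), -4.5, 364) [ 0.4992249  -0.28262931  0.04909452]
```

View pics/t6.png

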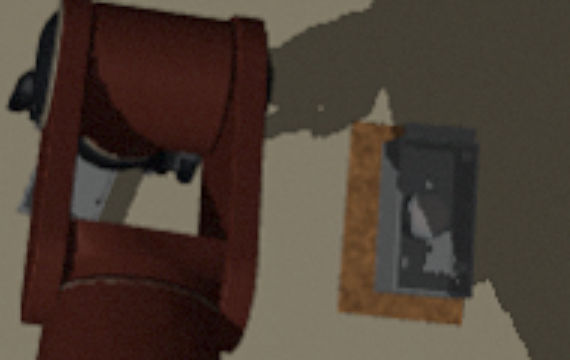

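The deep bin is upright at (430,210) in the crop, with the tin standing inside it (top at z≈0.049). Grip the shallow bin.

move_arm:
  plan:
    - [[0.02,-0.01,0.2,0,0,-0.03,0],[0,0,0.25,0,0,0,0],[0,0,0.2,0,0,0,0],[0,0,0.06,0,0,0,0],[0,0,0,0,0,0,0],[0,0,0,0,0,0,1],[0,0,0,0,0,0,1],[0,0,0,0,0,0,1],[0,0,0,0,0,0,1],[0,0,0,0,0,0,1]]

```text
time: 24.25
tool_pos: [0.5451, 0.0051, 0.0181]
tool_rot: [0.002, 0.187, 0.982, 0.0]
contact_force: [-0.4, -0.2, 6.1]
gripper_width: 0.749
grasp_force: 68.4
```

```bash
python3 go.py .5445 .0055 .018 158.4
```

```text
t 24.25 pos [0.5451 0.0051 0.0181] yaw 158.4 tilt 0.22 wid 0.749 gf 68.4 F [-0.4 -0.2  6.1] j6 -1.32
turn [0.01 0.03 0.  ] shift [0.006 0.001 0.001]
```

move_arm:
  plan:
    - [[0,0,-0.1,0,0,0,1],[0,0,-0.25,0,0,0,1],[0,0,-0.35,0,0,0,1],[0,0,-0.4,0,0,0,1],[0,0,-0.3,0,0,0,1],[0,0,-0.15,0,0,0.4,1],[0,0,0,0,0,0.9,1],[0,0,0,0,0,0.9,1],[0,0,0,0,0,0.9,1],[0,0,0,0,0,0.9,1]]

```text
time: 25.5
tool_pos: [0.5428, 0.0053, 0.202]
tool_rot: [-0.0, 0.471, 0.882, -0.0]
contact_force: [0.3, 0.2, -0.9]
gripper_width: 0.752
grasp_force: 67.6
```

move_arm:
  plan:
    - [[0,0,0,0,0,0.95,1],[0,0,0,0,0,0.95,1],[0,0,0,0,0,0.95,1],[0,0,0,0,0,0.95,1],[0,0,0,0,0,0.95,1],[0,0,0,0,0,0.95,1],[0,0,0,0,0,0.95,1],[0,0,0,0,0,0.95,1],[0,0,0,0,0,0.95,1],[0,0,0,0,0,0.95,1]]

```text
time: 26.75
tool_pos: [0.5428, 0.0053, 0.202]
tool_rot: [-0.0, 0.933, 0.359, -0.0]
contact_force: [-0.1, -0.3, -0.6]
gripper_width: 0.754
grasp_force: 67.6
```

```bash
python3 go.py .4964 -.2845 .16 -4.2; python3 - <<'E'
from meas import *
f=grab("side"); cv2.imwrite("pics/s7.png",cv2.resize(f["pixels"][60:260,250:450],None,fx=3,fy=3))
E
```

```text
t 26.75 pos [0.5428 0.0053 0.202 ] yaw 42.1 tilt 0.04 wid 0.754 gf 67.6 F [-0.1 -0.3 -0.6] j6 0.71
turn [-0.    0.    5.39] shift [-0.208  2.437  0.35 ]
```

View pics/s7.png

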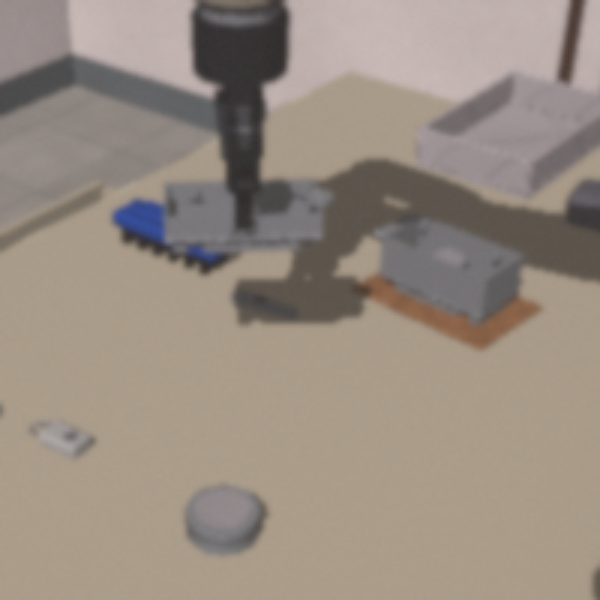

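The shallow bin is held level (crop (245,215)), and the tin is visible in the deep bin (450,255). Turn and carry it over.

move_arm:
  plan:
    - [[0,0,0,0,0,0.9,1],[0,0,0,0,0,0.9,1],[0,0,0,0,0,0.9,1],[0,0,0,0,0,0.9,1],[0,0,0,0,0,0.9,1],[0,0,0,0,0,0.89,1],[-0.05,0.15,0,0,0,0,1],[-0.05,0.3,0,0,0,0,1],[-0.05,0.38,0,0,0,0,1],[-0.058,0.38,0,0,0,0,1]]

```text
time: 28.05
tool_pos: [0.5073, -0.1398, 0.2021]
tool_rot: [0.0, 0.999, -0.033, -0.0]
contact_force: [-0.0, 0.0, -0.6]
gripper_width: 0.753
grasp_force: 67.6
```

move_arm:
  plan:
    - [[0,0.38,0,0,0,0,1],[0,0.35,0,0,0,0,1],[0,0.3,0,0,0,0,1],[0,0.15,0,0,0,0,1],[0,0.047,0.2,0,0,0,1],[0,0,0.3,0,0,0,1],[0,0,0.2,0,0,0,1],[0,0,0,0,0,0,1],[0,0,0,0,0,0,1],[0,0,0,0,0,0,1]]

```text
time: 29.3
tool_pos: [0.4992, -0.2854, 0.1199]
tool_rot: [0.001, 0.999, -0.034, 0.001]
contact_force: [-0.7, -0.2, -1.6]
gripper_width: 0.75
grasp_force: 67.5
```

```bash
python3 go.py .4964 -.2845 .082 -4.2; python3 - <<'E'
from meas import *
f=grab("top"); c=cloud(f); cv2.imwrite("pics/t8.png",cv2.resize(f["pixels"][160:280,410:530],None,fx=4.5,fy=4.5))
a=np.radians(-4.2); u=np.array([np.cos(a),np.sin(a)]); t=manip.state()["tool_pos"][:2]
for z0,z1 in ((.108,.14),(.056,.08)):
    P=sel(c,(440,510,160,262),z0,z1); L=(P[:,:2]-t)@u; W=(P[:,:2]-t)@[-u[1],u[0]]
    print(len(P),np.median(P[:,2]),np.percentile(L,[.5,2,50,98,99.5]).round(4),np.percentile(W,[1,3,97,99]).round(4))
E
```

```text
t 29.3 pos [ 0.4992 -0.2854  0.1199] yaw -3.9 tilt 0.18 wid 0.75 gf 67.5 F [-0.7 -0.2 -1.6] j6 0.99
turn [ 0.01 -0.02  0.03] shift [-0.024 -0.006  0.316]
900 0.12121220588098482 [-0.0649 -0.0624 -0.0075  0.0614  0.0629] [-0.0314 -0.0298  0.0333  0.0336]
220 0.06405451273299756 [-0.0665 -0.0664  0.0063  0.0714  0.0727] [-0.0151 -0.0067  0.0344  0.0345]
```

View pics/t8.png

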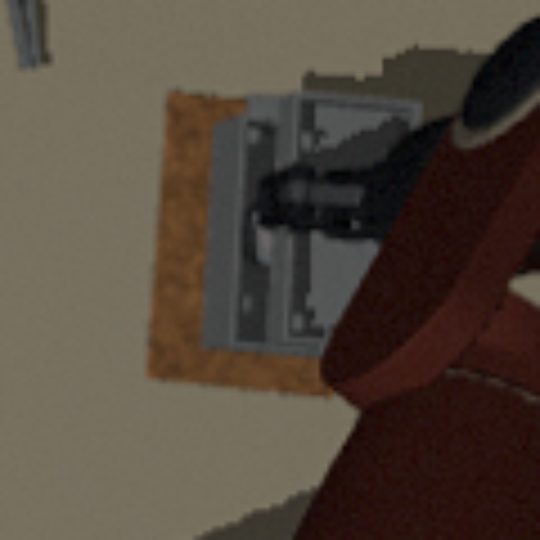

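The shallow bin hangs over the deep bin, tab at the near end and the deep lip at the far end. Shift about 2 mm, lower to just above the rim, and re-measure.

move_arm:
  plan:
    - [[-0.018,-0.006,0.05,0,0,0.03,1],[0,0,0.08,0,0,0,1],[0,0,0.08,0,0,0,1],[0,0,0.05,0,0,0,1],[0,0,0.03,0,0,0,1],[0,0,0,0,0,0,1],[0,0,0,0,0,0,1],[0,0,0,0,0,0,1],[0,0,0,0,0,0,1],[0,0,0,0,0,0,1]]

```text
time: 30.6
tool_pos: [0.4962, -0.284, 0.0832]
tool_rot: [0.0, 0.999, -0.037, 0.0]
contact_force: [0.5, 0.2, -1.1]
gripper_width: 0.752
grasp_force: 67.6
```

```bash
python3 go.py .4964 -.2845 .077 -4.2; python3 - <<'E'
from meas import *
a=np.radians(-4.2); u=np.array([np.cos(a),np.sin(a)]); t=manip.state()["tool_pos"][:2]
for n in("top","side"):
  f=grab(n); c=cloud(f); P0=c.reshape(-1,3); P0=P0[(np.abs(P0[:,0]-.5)<.1)&(np.abs(P0[:,1]+.285)<.06)]
  L0=(P0[:,:2]-t)@u; W0=(P0[:,:2]-t)@[-u[1],u[0]]
  for nm,z0,z1 in (("shal",.085,.106),("deep",.055,.07)):
    k=(P0[:,2]>z0)&(P0[:,2]<z1); L,W=L0[k],W0[k]
    print(n,nm,k.sum(),np.percentile(L,[.5,2,98,99.5]).round(4),np.percentile(W,[1,3,97,99]).round(4))
E
```

```text
t 30.6 pos [ 0.4962 -0.284   0.0832] yaw -4.2 tilt 0.01 wid 0.752 gf 67.6 F [ 0.5  0.2 -1.1] j6 0.99
turn [ 0. -0.  0.] shift [0.002 0.004 0.052]
top shal 388 [-0.0651 -0.0641  0.0625  0.0631] [-0.0318 -0.0308  0.0337  0.0342]
top deep 180 [-0.0628 -0.0604  0.0757  0.0765] [-0.0306 -0.027   0.0333  0.0335]
side shal 438 [-0.0781 -0.0732  0.0615  0.063 ] [-0.0351 -0.0338  0.0381  0.0438]
side deep 224 [-0.0667 -0.066   0.0724  0.0754] [-0.0329 -0.0293  0.034   0.0342]
```

Within about 1.5 mm of fit in both views. Lower.

move_arm:
  plan:
    - [[0.005,0,0.01,0,0,0,1],[0,0,0.01,0,0,0,1],[0,0,0.01,0,0,0,1],[0,0,0.01,0,0,0,1],[0,0,0.008,0,0,0,1],[0,0,0.004,0,0,0,1],[0,0,0,0,0,0,1],[0,0,0,0,0,0,1],[0,0,0,0,0,0,1],[0,0,0,0,0,0,1]]

```text
time: 31.95
tool_pos: [0.4969, -0.284, 0.0771]
tool_rot: [0.0, 0.999, -0.037, 0.0]
contact_force: [-1.0, 1.6, 2.6]
gripper_width: 0.755
grasp_force: 68.0
```

```bash
python3 go.py .4964 -.2845 .077 -4.2
```

```text
t 31.95 pos [ 0.4969 -0.284   0.0771] yaw -4.2 tilt 0.01 wid 0.755 gf 68.0 F [-1.   1.6  2.6] j6 0.99
turn [ 0. -0.  0.] shift [-0.003  0.005  0.001]
```

It contacts exactly at lug height. Release and rise.

move_arm:
  plan:
    - [[0,0,0.003,0,0,0,1],[0,0,0,0,0,0,0],[0,0,0,0,0,0,0],[0,0,0,0,0,0,0],[0,0,0,0,0,0,0],[0,0,0,0,0,0,0],[0,0,-0.1,0,0,0,0],[0,0,-0.25,0,0,0,0],[0,0,-0.35,0,0,0,0],[0,0,-0.35,0,0,0,0]]

```text
time: 33.2
tool_pos: [0.4968, -0.284, 0.2047]
tool_rot: [0.0, 0.999, -0.037, 0.0]
contact_force: [0.9, 0.1, -0.3]
gripper_width: 1.001
grasp_force: 0.0
```

```bash
python3 go.py .629 .1485 .2 6.9
```

```text
t 33.2 pos [ 0.4968 -0.284   0.2047] yaw -4.2 tilt 0.05 wid 1.001 gf 0.0 F [ 0.9  0.1 -0.3] j6 0.99
turn [ 0.   -0.   -1.29] shift [ 1.527 -3.445  0.039]
```

move_arm:
  plan:
    - [[0.1,-0.2,0,0,0,-0.65,0],[0.15,-0.3,0,0,0,-0.64,0],[0.18,-0.4,0,0,0,0,0],[0.18,-0.4,0,0,0,0,0],[0.18,-0.4,0,0,0,0,0],[0.18,-0.4,0,0,0,0,0],[0.18,-0.4,0,0,0,0,0],[0.15,-0.35,0,0,0,0,0],[0.1,-0.25,0,0,0,0,0],[0.05,-0.1,0,0,0,0,0]]

```text
time: 34.45
tool_pos: [0.632, 0.1161, 0.2034]
tool_rot: [0.0, 0.998, 0.061, 0.0]
contact_force: [-0.1, -0.0, -0.2]
gripper_width: 0.999
grasp_force: 0.0
```

```bash
python3 go.py .628 .1488 .08 3; python3 - <<'E'
from meas import *
f=grab("top"); c=cloud(f); c0=np.load("top0.npy"); im=cv2.imread("pics/top0.png")
P=sel(c0,(292,314,140,172),.0105,.02); print("block",rect(P))
b=im[140:172,292:314].max(2); m=np.zeros(im.shape[:2],np.uint8); m[140:172,292:314]=(b>150); print("bright",rect(c0[m>0]), np.percentile(b,[10,50,90]))
a=np.radians(-4.2); u=np.array([np.cos(a),np.sin(a)]); o=np.array([.4968,-.284])
P0=c.reshape(-1,3); P0=P0[(np.abs(P0[:,0]-.5)<.1)&(np.abs(P0[:,1]+.285)<.06)]
for z0,z1 in((.085,.11),(.055,.074)):
    k=(P0[:,2]>z0)&(P0[:,2]<z1); print(rect(P0[k]),np.median(P0[k][:,2]),np.percentile((P0[k][:,:2]-o)@u,[.5,99.5]))
A=cv2.resize(f["pixels"][150:270,400:520],None,fx=3.2,fy=3.2,interpolation=cv2.INTER_CUBIC)
B=cv2.resize(im[135:180,280:325],(384,384),interpolation=cv2.INTER_CUBIC)
cv2.imwrite("pics/t9.png",np.hstack([A,B]))
E
```

```text
t 34.45 pos [0.632  0.1161 0.2034] yaw 7.0 tilt 0.05 wid 0.999 gf 0.0 F [-0.1 -0.  -0.2] j6 1.51
turn [ 0.   -0.01  0.47] shift [-0.019 -0.274  1.028]
block (array([632.6, 148.7]), array([49.3, 23.8]), 1.6, 153)
bright (array([0., 0.]), array([0., 0.]), 0.0, 0) [ 58. 111. 114.]
(array([ 490.8, -284. ]), array([139.8,  69.8]), -4.3, 528) 0.09483348324423294 [-0.07535354  0.06316222]
(array([ 502.8, -282.1]), array([140.4,  63.9]), -5.1, 227) 0.06432841626762352 [-0.06410295  0.07565517]
```

View pics/t9.png

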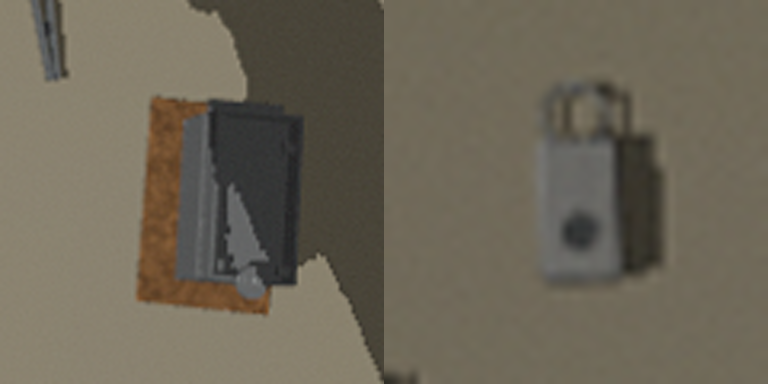

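The left view shows the shallow bin interlocked with its tab at the near end (250,283). Rim z is 0.0948, against an expected 0.095. The right view shows the fob block at columns 540-622 and rows 137-283, yaw about 0, ring up.

```bash
python3 - <<'E'
from h import *
c=np.load("top0.npy"); print(c[159,302:304],c[151,303],c[167,303])
E
python3 go.py .628 .1488 .08 1
```

```text
[[0.62963776 0.14990744 0.01432342]
 [0.62942181 0.14723965 0.01569382]] [0.65347955 0.14814509 0.00380024] [0.60879712 0.14679822 0.0120226 ]
t 34.5 pos [0.6323 0.1165 0.2032] yaw 7.0 tilt 0.08 wid 1.002 gf 0.0 F [-0.6  1.2  0.1] j6 1.51
turn [-0.   -0.01  0.7 ] shift [-0.031 -0.269  1.027]
```

move_arm:
  plan:
    - [[0,0,0,0,0,0.7,0],[-0.022,-0.265,0.1,0,0,0,0],[0,0,0.3,0,0,0,0],[0,0,0.4,0,0,0,0],[0,0,0.4,0,0,0,0],[0,0,0.25,0,0,0,0],[0,0,0.1,0,0,0,0],[0,0,0,0,0,0,0],[0,0,0,0,0,0,0],[0,0,0,0,0,0,0]]

```text
time: 35.75
tool_pos: [0.63, 0.1463, 0.0185]
tool_rot: [-0.0, 1.0, 0.008, 0.002]
contact_force: [0.7, 0.3, 0.3]
gripper_width: 0.999
grasp_force: 0.0
```

```bash
python3 go.py .629 .1483 .005 1; python3 - <<'E'
from meas import *
f=grab("side"); cv2.imwrite("pics/s10.png",cv2.resize(f["pixels"][130:260,200:340],None,fx=4,fy=4))
E
```

```text
t 35.75 pos [0.63   0.1463 0.0185] yaw 0.9 tilt 0.18 wid 0.999 gf 0.0 F [0.7 0.3 0.3] j6 1.67
turn [-0.   -0.02 -0.01] shift [-0.008 -0.017  0.113]
```

View pics/s10.png

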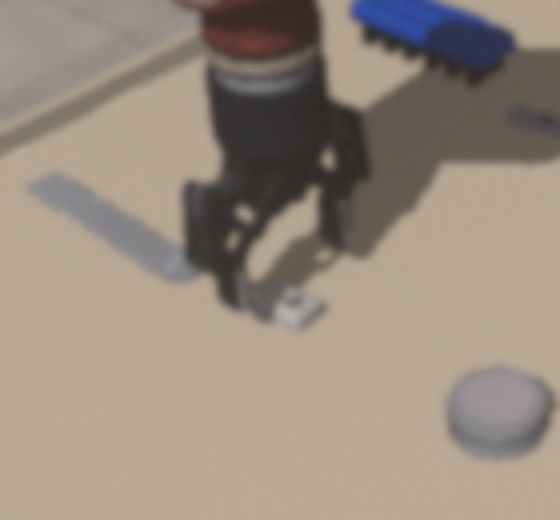

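The fob (295,308) lies between the fingers. Lower, grip and lift.

move_arm:
  plan:
    - [[-0.008,-0.017,0.06,0,0,0,0],[0,0,0.053,0,0,0,0],[0,0,0,0,0,0,1],[0,0,0,0,0,0,1],[0,0,0,0,0,0,1],[0,0,0,0,0,0,1],[0,0,0,0,0,0,1],[0,0,0,0,0,0,1],[0,0,0,0,0,0,1],[0,0,-0.05,0,0,0,1]]

```text
time: 37.05
tool_pos: [0.6266, 0.1481, 0.0081]
tool_rot: [0.0, 1.0, 0.008, -0.001]
contact_force: [-0.1, 0.9, -0.3]
gripper_width: 0.282
grasp_force: 59.4
```

move_arm:
  plan:
    - [[0,0,-0.15,0,0,0,1],[0,0,-0.3,0,0,0,1],[0,0,-0.4,0,0,0,1],[0,0,-0.3,0,0,0,1],[0,0,-0.2,0,0,0.6,1],[0,0,0,0,0,0,1],[0,0,0,0,0,0,1],[0,0,0,0,0,0,1],[0,0,0,0,0,0,1],[0,0,0,0,0,0,1]]

```text
time: 38.3
tool_pos: [0.6273, 0.1482, 0.1702]
tool_rot: [0.0, 0.999, -0.037, -0.001]
contact_force: [-0.2, 0.1, 0.2]
gripper_width: 0.285
grasp_force: 59.4
```

```bash
python3 go.py .489 -.284 .16 -4.2
```

```text
t 38.3 pos [0.6273 0.1482 0.1702] yaw -4.3 tilt 0.07 wid 0.285 gf 59.4 F [-0.2  0.1  0.2] j6 1.76
turn [ 0.    0.01 -0.01] shift [-0.886  3.676  0.085]
```

move_arm:
  plan:
    - [[-0.05,0.2,0,0,0,0,1],[-0.1,0.35,0,0,0,0,1],[-0.1,0.4,0,0,0,0,1],[-0.1,0.4,0,0,0,0,1],[-0.1,0.4,0,0,0,0,1],[-0.1,0.4,0,0,0,0,1],[-0.1,0.4,0,0,0,0,1],[-0.1,0.4,0,0,0,0,1],[-0.1,0.35,0,0,0,0,1],[-0.036,0.25,0,0,0,0,1]]

```text
time: 39.55
tool_pos: [0.4878, -0.271, 0.171]
tool_rot: [0.0, 0.999, -0.038, -0.0]
contact_force: [0.7, 0.5, 0.8]
gripper_width: 0.287
grasp_force: 59.4
```

move_arm:
  plan:
    - [[0,0.126,0,0,0,0,1],[0,0,0.15,0,0,0,1],[0,0,0.2,0,0,0,1],[0,0,0.1,0,0,0,1],[0,0,0,0,0,0,1],[0,0,0,0,0,0,1],[0,0,0,0,0,0,1],[0,0,0,0,0,0,1],[0,0,0,0,0,0,1],[0,0,0,0,0,0,1]]

```text
time: 40.8
tool_pos: [0.4887, -0.2838, 0.1171]
tool_rot: [0.0, 0.999, -0.037, 0.0]
contact_force: [0.4, 0.5, -0.7]
gripper_width: 0.284
grasp_force: 59.4
```

```bash
python3 go.py .489 -.284 .096 -4.2; python3 - <<'E'
from meas import *
f=grab("side"); cv2.imwrite("pics/s11.png",cv2.resize(f["pixels"][60:200,330:470],None,fx=4,fy=4))
E
```

```text
t 40.8 pos [ 0.4887 -0.2838  0.1171] yaw -4.3 tilt 0.01 wid 0.284 gf 59.4 F [ 0.4  0.5 -0.7] j6 0.99
turn [ 0.   -0.   -0.01] shift [0.003 0.002 0.176]
```

View pics/s11.png

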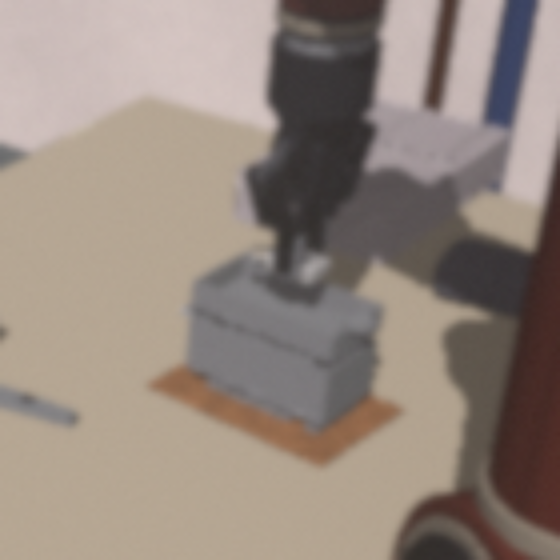

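The fob is held over the shallow bin (crop (310,268)), and the tower sits level. Lower and release.

move_arm:
  plan:
    - [[0,0,0.08,0,0,0,1],[0,0,0.07,0,0,0,1],[0,0,0.026,0,0,0,1],[0,0,0,0,0,0,1],[0,0,0,0,0,0,0.5],[0,0,0,0,0,0,0.5],[0,0,0,0,0,0,0.5],[0,0,0,0,0,0,0.5],[0,0,-0.1,0,0,0,0.5],[0,0,-0.3,0,0,0,0.5]]

```text
time: 42.1
tool_pos: [0.4873, -0.2827, 0.1426]
tool_rot: [-0.001, 0.999, -0.037, -0.002]
contact_force: [1.0, -0.9, 0.6]
gripper_width: 0.499
grasp_force: 0.0
```

move_arm:
  plan:
    - [[0,0,-0.4,0,0,0,0.5],[0,-0.3,-0.4,0,0,0,0.5],[0,-0.4,0,0,0,0,0.5],[0,-0.4,0,0,0,0,0.5],[0,-0.4,0,0,0,0,0.5],[0,-0.3,0,0,0,0,0.5],[0,-0.1,0,0,0,0,0.5],[0,0,0,0,0,0,0.5],[0,0,0,0,0,0,0.5],[0,0,0,0,0,0,0.5]]

```text
time: 43.35
tool_pos: [0.5056, -0.0574, 0.2398]
tool_rot: [0.0, 0.999, -0.038, -0.0]
contact_force: [-0.3, -0.1, -1.1]
gripper_width: 0.5
grasp_force: 0.0
```

```bash
python3 go.py .489 -.284 .096 -4.2; python3 - <<'E'
from meas import *
f=grab("top"); c=cloud(f); P0=c.reshape(-1,3); P0=P0[(np.abs(P0[:,0]-.5)<.1)&(np.abs(P0[:,1]+.285)<.06)]
for z0,z1 in((.09,.11),(.086,.0925),(.055,.074)):
    k=(P0[:,2]>z0)&(P0[:,2]<z1); print(rect(P0[k]),np.median(P0[k][:,2]))
cv2.imwrite("pics/t12.png",cv2.resize(f["pixels"][150:270,400:520],None,fx=4,fy=4,interpolation=cv2.INTER_CUBIC))
E
```

```text
t 43.35 pos [ 0.5056 -0.0574  0.2398] yaw -4.4 tilt 0.01 wid 0.5 gf 0.0 F [-0.3 -0.1 -1.1] j6 1.39
turn [ 0.    0.   -0.02] shift [0.    1.894 1.199]
(array([ 486.3, -315.3]), array([135.7,  25.8]), -14.9, 153) 0.09542041327557296
(array([ 485.6, -314.4]), array([98.1, 11.5]), -9.2, 57) 0.09006795313179182
(array([ 458.9, -310.1]), array([26.,  0.]), -17.7, 2) 0.07341968901815638
```

View pics/t12.png

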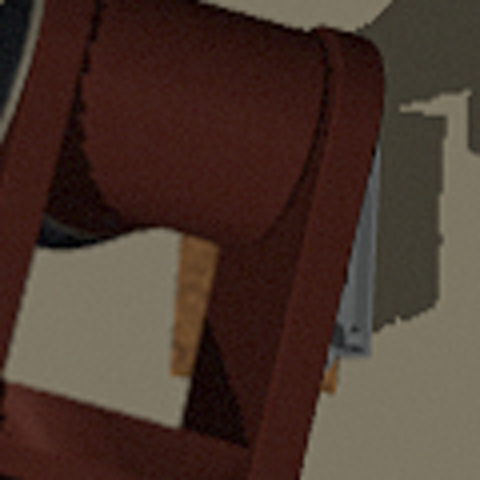

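The arm hides the tower in that view. It was also my 15th picture, one over the limit, so I'll view no more. I move the arm clear and check by numbers only.

move_arm:
  plan:
    - [[0,-0.2,0,0,0,0,0.5],[0,-0.35,0,0,0,0,0.5],[0,-0.4,0,0,0,0,0.5],[0,-0.4,0,0,0,0,0.5],[0,-0.35,0,0,0,0,0.5],[0,-0.2,0,0,0,0,0.5],[0,0,0,0,0,0,0.5],[0,0,0,0,0,0,0.5],[0,0,0,0,0,0,0.5],[0,0,0,0,0,0,0.5]]

```text
time: 44.65
tool_pos: [0.5228, 0.1702, 0.2399]
tool_rot: [0.0, 0.999, -0.038, 0.0]
contact_force: [0.5, 0.0, 0.3]
gripper_width: 0.501
grasp_force: 0.0
```

```bash
python3 - <<'E'
from meas import *
f=grab("top"); c=cloud(f); P0=c.reshape(-1,3); P0=P0[(np.abs(P0[:,0]-.5)<.1)&(np.abs(P0[:,1]+.285)<.06)]
for z0,z1 in((.092,.11),(.055,.07)):
    k=(P0[:,2]>z0)&(P0[:,2]<z1); print(rect(P0[k]),np.median(P0[k][:,2]))
a=np.radians(-4.2); u=np.array([np.cos(a),np.sin(a)]); d=P0[:,:2]-[.4968,-.2843]; L=d@u; W=d@[-u[1],u[0]]
k=(np.abs(L)<.056)&(np.abs(W)<.026)
H,_,_=np.histogram2d(L[k],W[k],[np.arange(-.056,.057,.008),np.arange(-.026,.027,.0065)],weights=P0[k][:,2]); N,_,_=np.histogram2d(L[k],W[k],[np.arange(-.056,.057,.008),np.arange(-.026,.027,.0065)])
print((H/N*1000).round(0))
E
```

```text
(array([ 490.6, -283.7]), array([139.2,  69.2]), -4.3, 455) 0.09559594485203153
(array([ 509.3, -266.7]), array([152.3,  59.1]), -21.5, 201) 0.06405010226119612
[[84. 77. 77. 88. 82. 77. 79. 90.]
 [77. 77. 77. 79. 77. 77. 78. 78.]
 [78. 78. 77. 77. 77. 78. 77. 78.]
 [78. 78. 78. 82. 81. 80. 78. 77.]
 [78. 79. 92. 91. 92. 86. 78. 78.]
 [78. 78. 92. 92. 91. 87. 80. 78.]
 [77. 78. 91. 93. 92. 87. 80. 78.]
 [78. 77. 92. 92. 93. 90. 80. 78.]
 [78. 76. 91. 92. 91. 91. 82. 77.]
 [77. 77. 83. 84. 82. 82. 78. 78.]
 [78. 78. 79. 78. 79. 79. 79. 78.]
 [86. 78. 77. 80. 78. 78. 77. 91.]
 [79. 77. 77. 77. 78. 78. 77. 88.]
 [77. 78. 77. 77. 77. 77. 79. 78.]]
```

The shallow rim is level at 0.095. The fob lies flat on the floor, with its top 14–15 mm above it. Hand in.

```bash
python3 -c "
from plant import manip
print(manip.job_done())"
```

```text
the job is handed in; nothing more can be done
None
```

I built the tower in the order given and handed it in at about 45 s; the last depth readings show the shallow bin level on the lugs with the fob flat inside it, though no verdict came back and I viewed 15 pictures, one over the limit of 14.

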